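# Put three toroidal transformers back on their own supply chassis

### The arm

A 6-joint arm with a two-finger parallel gripper is mounted at the origin on the work surface. World frame = base frame: x ahead of the robot, y to its left, z up, the work surface at z = 0. Lengths are in mm, angles in rad, forces in N, time in s.
With the tool pointing down it reaches from about 350 to 800 mm from the base axis. Payload 7.3 kg.
Tool frame: the origin (TCP) lies on the front face of the gripper's body, between the roots of the fingers; the fingertips stand 73 mm ahead of it and the grasp point (between the pads) lies 54 mm ahead of it (bot.tcp_to_tips is the distance from the TCP to the fingertips, in mm); z points along the fingers, y is the line along which they close (so a half turn about z gives the same grasp; the last joint's range is limited). The gripper opens to 85 mm and grips with 20 to 120 N. Pads are 22 mm wide; open, the fingers measure 114 mm over their backs; the gripper's body (76 mm by 85 mm) begins 54 mm behind the grasp point. The pads swing forward as they close: fully open they stand 13 mm farther back than shut.
Start: joints at [-1.352, 0.342, 1.524, -0, 1.275, -0.146], TCP at [187.322, -490.457, 303.922] pointing down, gripper open.
Joint ranges: [-2.53, 2.53], [-0.77, 2.02], [0.04, 2.7], [-1, 4.14], [0.28, 2.66], [-3.11, 3.11]. Speed limits (rad/s): [2.57, 2.57, 3.14, 3.14, 3.14, 3.14].

### API

Orientations are given as a rotation vector (axis times angle).
In Python, from rig import bot gives the robot as it stands. The module is installed in compiled form; this text tells all that it offers.
- The arm moves only by the tool send_rows, never from a script. Its arguments are lists of equal length, an entry for each row: "linear": the shift along the world's x, y, z in m, a list of three; "rotation": the turn, a rotation vector about the world's x, y, z in rad, a list of three; "gripper": the finger opening in m, from 0 to 0.0854. In form: {"linear": [[x, y, z], ...], "rotation": [[ax, ay, az], ...], "gripper": [gripper, ...]}. A call has exactly 8 rows; each row shifts and turns the commanded pose from where the row before left it; what a row does not reach is not made up. A row lasts 1/8 s, in which the tool goes at most 62.5 mm and 10.7 degrees, less where a joint would pass 70% of its speed; a pose out of reach is approached as far as the arm can. A call with a gripper value outside its range is refused whole. The fingers move at their own pace and stop on an object; "grip_force" is the grip in N (left out, the last holds). Time passes only in rows, so rows that do not move let the fingers close, or fill a call up. It gives the time, the measured TCP pose, the force, the opening and the grip force at its end, in the units of the state.
- bot.state(): the state, without advancing time (a new reading comes with each control period).
- bot.get_image(name): name is "scene" or "top"; returns a dict with "frame" (420x560x3 uint8, red, green, blue), "fx", "fy", "cx", "cy" (pixels), "k1" (the pictures are not rectified: a ray, as slopes to the right and down, at radius r is drawn at 1 + k1 r^2 times it, then the intrinsics apply), "R" (3x3) and "t" (3): a world point X has camera coordinates R X + t. Camera axes: x right, y down, z forward; pixel columns grow to the right and rows downward; lengths in mm; the calibration is good to about 2 mm. A picture is of the moment at which its call begins. There is no depth.
- bot.hand_in(): hands the job in; it is judged then, once.
The state is a dict: "t": time; "qpos": joint angles; "joint_velocities": joint speeds; "tau": joint torques, N m; "position": TCP position; "tool_rot": TCP orientation; "contact_force": force on the tool from outside, world axes, zero at the start; "ft_torque": the same for the moment, N m; "finger_gap": finger opening in mm; "grasp_force": force on a finger pad.
Only numpy, scipy, OpenCV 4.12 (cv2) and the standard library are available. Lean on these libraries where they do the work, as an engineer would, in place of code of your own. Each camera call takes 0.05 s, during which the arm holds its last target. There are 200 camera calls.

### The job

The three ring transformers have been set on the wrong power-supply chassis: put the large one on the chassis with four capacitors, the middle one on the chassis with two and the small one on the chassis with one, each over the bolt and lying flat on the rubber pad. Every chassis is occupied, so one has to be parked on the way; the black foam sheet is free for that. Lower the transformers, do not drop them, and leave the bottle, the multimeter and the screwdriver where they are.

Things in the scene. Friction and masses are not known exactly. Their poses are not given: they have to be found in the camera images.
- toroid_large_mid (a point): The large ring-shaped transformer: copper-wound ring lying flat, 62 mm across, hole 26 mm, 34 mm high, about 360 g; a pale tape band and a tiny tag strip (5 mm proud of the top) at one place. This point is its centre, half-way up (17 mm above its underside); z is the ring's axis. It starts over the bolt of a wrong chassis, up to 6 mm off the bolt's axis.
- toroid_middle_mid (a point): The middle-sized ring-shaped transformer: copper-wound ring lying flat, 54 mm across, hole 24 mm, 28 mm high, about 220 g; a pale tape band and a tiny tag strip (5 mm proud of the top) at one place. This point is its centre, half-way up (14 mm above its underside); z is the ring's axis. It starts over the bolt of a wrong chassis, up to 6 mm off the bolt's axis.
- toroid_small_mid (a point): The small ring-shaped transformer: copper-wound ring lying flat, 46 mm across, hole 22 mm, 22 mm high, about 120 g; a pale tape band and a tiny tag strip (5 mm proud of the top) at one place. This point is its centre, half-way up (11 mm above its underside); z is the ring's axis. It starts over the bolt of a wrong chassis, up to 6 mm off the bolt's axis.
- chassis_four_seat (a point): Seat of the fixed aluminium chassis with four capacitors; chassis 170 (x) by 96 (y) mm, 14 high. This point: top centre of its rubber pad (62 mm wide, 17 mm above the bench), 37 mm along +x from the chassis's middle; z up. A fixed bolt 7 mm thick rises 46 mm from it. Four capacitors (blue, 22 mm wide, 30 tall) stand 77 and 101 mm from it along -x, 13.5 mm either side of the middle.
- chassis_two_seat (a point): Seat of the fixed aluminium chassis with two capacitors; chassis 170 (x) by 96 (y) mm, 14 high. This point: top centre of its rubber pad (54 mm wide, 17 mm above the bench), 37 mm along +x from the chassis's middle; z up. A fixed bolt 7 mm thick rises 46 mm from it. Two capacitors (blue, 22 mm wide, 30 tall) stand 89 mm from it along -x, 13.5 mm either side of the middle.
- chassis_one_seat (a point): Seat of the fixed aluminium chassis with one capacitor; chassis 170 (x) by 96 (y) mm, 14 high. This point: top centre of its rubber pad (46 mm wide, 17 mm above the bench), 37 mm along +x from the chassis's middle; z up. A fixed bolt 7 mm thick rises 46 mm from it. One capacitor (blue, 22 mm wide, 30 tall) stands 89 mm from it along -x.
- foam: The free spot: an empty black foam sheet fixed flat on the bench, 105 mm (its x) by 125 mm (its y), 6 mm thick; the origin is the centre of its underside. A transformer can stand on it.
- bottle_mid (a point): A loose white dropper bottle with a black cap, 42 mm across, 110 mm tall, upright; this point is on its axis, half-way up. A bystander.
- meter_mid (a point): A loose handheld multimeter lying face up, 150 mm (its x) by 74 mm (its y), 44 mm high with its dial; this point is the centre of its case, 16 mm up. A bystander.
- driver_grip (a point): A loose blue-handled screwdriver, 170 mm long, lying on the bench; this point is in its handle, x points to its tip. A bystander.

How it is judged:
By the outcome, as a careful person would: the job done as asked, in the order asked, and still so for the second after the job is handed in, with the robot touching nothing.
It also fails if it takes over 106 s, if anything falls off the work surface, if the arm or the gripper's body presses on something with over 40 N, if the wrist force passes 120 N, or if a joint passes its speed limit or range.

## Working session

There is one attempt and no reset: what is moved stays moved. The work goes in short steps, Python scripts to look and compute and a tool call to move; the robot and the scene stay as the last step left them, time stands still between calls to the robot, and variables do not carry over. Pictures are saved under pics/ and viewed, at most 14 in all, crops included, and the job is handed in when it is done.

Besides the shell and the picture viewer there is one more tool, called after "Emit:" as name(argument=value, ...) on one line, values as JSON. send_rows: Moves the arm, as the interface text tells. Its arguments: {"type":"object","properties":{"linear":{"type":"array"},"rotation":{"type":"array"},"gripper":{"type":"array"},"grip_force":{"type":"number"}},"required":["linear","rotation","gripper"]}

```bash
mkdir -p pics; cat > h.py <<'E'
import numpy as np,cv2
from rig import bot
def cam(n):
    im=bot.get_image(n); np.savez('cam_'+n+'.npz',**{k:im[k] for k in im}); return im
def load(n): return dict(np.load('cam_'+n+'.npz'))
def p2w(im,u,v,z):
    d=np.array([(u-im['cx'])/im['fx'],(v-im['cy'])/im['fy']]);s=d.copy()
    for _ in range(20): s=d/(1+im['k1']*(s@s))
    R=np.array(im['R']);C=-R.T@np.array(im['t']);r=R.T@np.array([s[0],s[1],1.])
    return C+r*(z-C[2])/r[2]
def w2p(im,X):
    c=np.array(im['R'])@np.array(X,float)+np.array(im['t']);s=c[:2]/c[2];s=s*(1+im['k1']*(s@s))
    return s*[im['fx'],im['fy']]+[im['cx'],im['cy']]
E
python3 - <<'E'
from h import *
for n in('top','scene'):
    im=cam(n); f=cv2.cvtColor(im['frame'],cv2.COLOR_RGB2BGR); cv2.imwrite(f'pics/{n}0.png',cv2.resize(f,(800,600),interpolation=cv2.INTER_CUBIC))
    R=im['R'];print(n,-np.array(R).T@im['t'],np.array(R)[2],im['fx'])
s=bot.state();print(s['position'],s['tool_rot'],s['finger_gap'],s['t'])
E
```

```text
top [ 388.40154478   15.44376135 1135.33111422] [ 0.19578903 -0.00572116 -0.98062935] 490.39598072928095
scene [1227.02402694  307.33910412  523.21087609] [-0.75620777 -0.38560823 -0.52863608] 413.7878327505424
[ 187.27244031 -490.20793212  303.30319266] [-3.08816509e+00 -5.69598931e-01  3.82199966e-05] 85.68278352210771 0.1
```

View pics/top0.png

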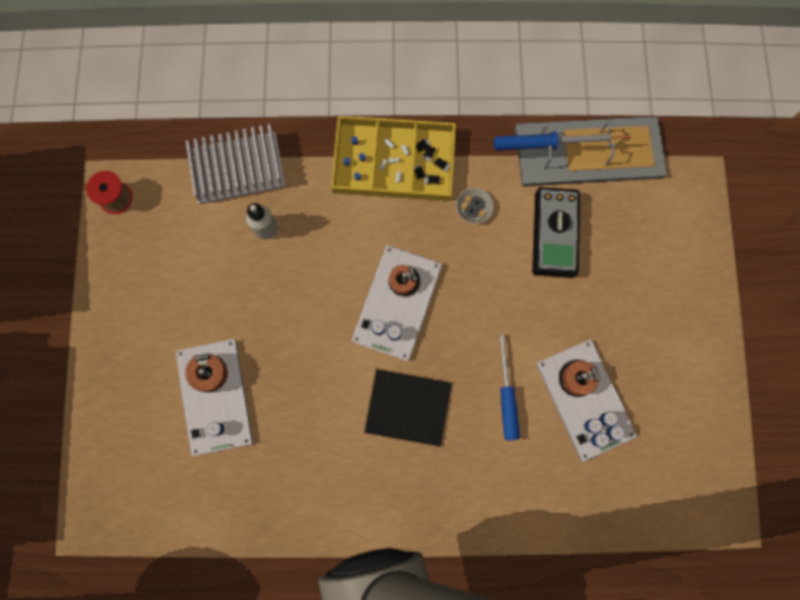

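View pics/scene0.png

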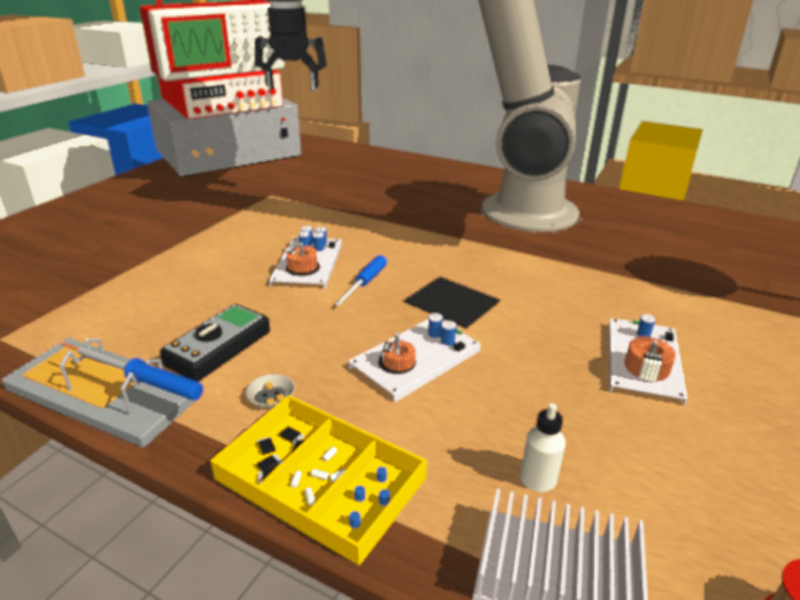

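The top view shows large on one (205,372), small on two (404,280) and middle on four (580,378), with the foam at (408,407). Next, enlarged crops.

```bash
python3 - <<'E'
from h import *
im=load('top');f=cv2.cvtColor(im['frame'],cv2.COLOR_RGB2BGR)
# crops 66 wide x 84 high native, 6x
out=[]
for (u,v) in((117,235),(240,168),(373,237)):
    c=f[v:v+88,u:u+64] if u==240 else f[v:v+88,u-0:u+64]
    pass
for (u,v) in((118,234),(244,168),(374,234)):
    c=f[v:v+92,u:u+66]; out.append(cv2.resize(c,None,fx=4,fy=6 and 4,interpolation=cv2.INTER_CUBIC))
cv2.imwrite('pics/c1.png',np.hstack(out))
E
```

```text
(no output)
```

View pics/c1.png

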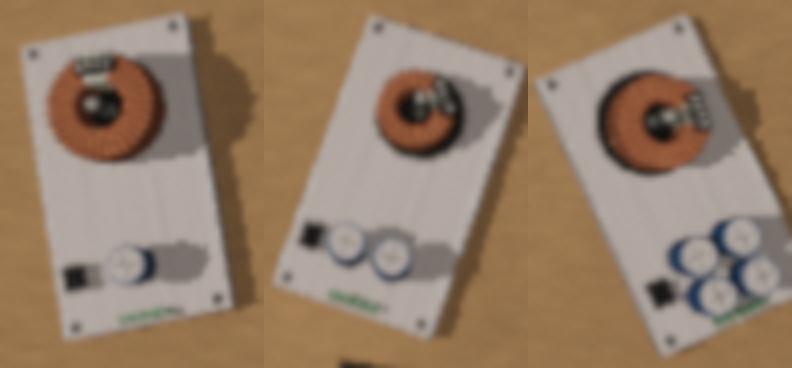

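```bash
python3 - <<'E'
from h import *
from scipy.optimize import minimize
im=load('top');f=im['frame']
def m(px,k):
    o=[(118,234),(244,168),(374,234)][k];return ((px[0]-264*k+.5)/4-.5+o[0],(px[1]+.5)/4-.5+o[1])
S={'one':(0,[(34,54),(173,26),(217,298),(75,327)]),'two':(1,[(378,28),(510,72),(421,324),(287,278)]),'four':(2,[(552,85),(679,28),None,(671,341)])}
hsv=cv2.cvtColor(f,cv2.COLOR_RGB2HSV);cv2.imwrite('pics/x.png',hsv)
a=np.linspace(0,2*np.pi,60)
for n,(k,p) in S.items():
    w=[None if q is None else p2w(im,*m(q,k),14) for q in p]
    if w[2] is None: w[2]=w[1]+w[3]-w[0]
    w=np.array(w);c=w.mean(0);x=(w[0]+w[1]-w[2]-w[3]);x/=np.linalg.norm(x)
    seat=c+37*x; seat[2]=17
    print(n,'centre',c.round(1),'yaw',np.arctan2(x[1],x[0]).round(3),'seat',seat.round(1),'size',np.linalg.norm(w[0]-w[3]).round(1),np.linalg.norm(w[0]-w[1]).round(1))
    b=w2p(im,[seat[0],seat[1],63]);o=[(118,234),(244,168),(374,234)][k]
    print('  bolt tip pred crop px',((b-o+.5)*4+[264*k,0]).round(0))
    D,H=[(62,34),(46,22),(54,28)][k]
    # orange mask near seat
    q=w2p(im,[seat[0],seat[1],30]).astype(int);M=((hsv[...,0]<14)&(hsv[...,1]>130)&(hsv[...,2]>60)).astype(np.uint8)
    N=np.zeros_like(M);cv2.circle(N,tuple(int(v) for v in q),20,1,-1);M&=N
    ys,xs=np.nonzero(M);up=8
    h=cv2.convexHull(np.c_[xs,ys].astype(np.float32))
    T=np.zeros((420*1,560),np.uint8)
    def hull(c): 
        P=[w2p(im,[c[0]+D/2*np.cos(t),c[1]+D/2*np.sin(t),z]) for t in a for z in (19,17+H-1)]
        return cv2.convexHull(np.array(P,np.float32))
    def cost(c):
        g=hull(c);i=cv2.intersectConvexConvex(g,h)[0];return -i/(cv2.contourArea(g)+cv2.contourArea(h)-i)
    r=minimize(cost,seat[:2],method='Nelder-Mead',options=dict(initial_simplex=seat[:2]+np.array([[0,0],[6,0],[0,6]])))
    print('  toroid',r.x.round(1),-r.fun, 'off',(r.x-seat[:2]).round(1))
print('foam',p2w(im,408/1.4286,407/1.4286,6))
E
```

```text
one centre [458.1 314.1  14. ] yaw 0.194 seat [494.4 321.3  17. ] size 158.1 82.1
  bolt tip pred crop px [ 91. 103.]
  toroid [495.6 316.2] 0.7486838401087322 off [ 1.2 -5.1]
two centre [609.8  18.8  14. ] yaw -0.346 seat [644.6   6.3  17. ] size 158.0 82.3
  bolt tip pred crop px [421.  96.]
  toroid [645.9   9.1] 0.7138961089675245 off [1.3 2.8]
four centre [ 448.5 -283.8   14. ] yaw 0.399 seat [ 482.6 -269.5   17. ] size 158.0 82.3
  bolt tip pred crop px [670. 116.]
  toroid [ 481.8 -268.2] 0.846388288231688 off [-0.8  1.2]
foam [439.45362085   1.63375297   6.        ]
```

```bash
python3 - <<'E'
from h import *
im=load('top')
for k,(px,z,s) in enumerate([((104,107),51,(494.4,321.3)),((419,111),39,(644.6,6.3)),((657,122),45,(482.6,-269.5))]):
    o=[(118,234),(244,168),(374,234)][k]
    w=p2w(im,(px[0]-264*k+.5)/4-.5+o[0],(px[1]+.5)/4-.5+o[1],z);print(w.round(1),(w[:2]-s).round(1))
print(bot.tcp_to_tips)
E
```

```text
[493.3 317.1  51. ] [-1.1 -4.2]
[641.5   7.3  39. ] [-3.1  1. ]
[ 480.5 -267.1   45. ] [-2.1  2.4]
72.6
```

Emit:
send_rows(linear=[[0.028, 0.031, 0], [0.028, 0.031, 0], [0.028, 0.031, 0], [0.028, 0.031, 0], [0.028, 0.031, 0], [0.028, 0.031, 0], [0.028, 0.031, 0], [0.028, 0.031, 0]], rotation=[[0, 0, -0.051], [0, 0, -0.051], [0, 0, -0.051], [0, 0, -0.051], [0, 0, -0.051], [0, 0, -0.051], [0, 0, -0.051], [0, 0, -0.051]], gripper=[0.085, 0.085, 0.085, 0.085, 0.085, 0.085, 0.085, 0.085], grip_force=40)

```text
t: 1.1
position: [412.0, -241.2, 303.7]
tool_rot: [-3.141, 0.071, 0.001]
contact_force: [-0.3, -0.7, 0.2]
finger_gap: 84.9
grasp_force: 0.0
```

Emit:
send_rows(linear=[[0.0288, 0.0311, -0.0125], [0.0288, 0.0311, -0.0125], [0.0288, 0.0311, -0.0125], [0.0288, 0.0311, -0.0125], [0.0288, 0.0311, -0.0125], [0.0288, 0.0311, -0.0125], [0.0288, 0.0311, -0.0125], [0.0288, 0.0311, -0.0125]], rotation=[[0, 0, -0.051], [0, 0, -0.051], [0, 0, -0.051], [0, 0, -0.051], [0, 0, -0.051], [0, 0, -0.051], [0, 0, -0.051], [0, 0, -0.051]], gripper=[0.085, 0.085, 0.085, 0.085, 0.085, 0.085, 0.085, 0.085])

```text
t: 2.1
position: [642.4, 7.5, 203.0]
tool_rot: [3.061, -0.705, -0.002]
contact_force: [0.0, 0.0, 0.7]
finger_gap: 84.9
grasp_force: 0.0
```

Emit:
send_rows(linear=[[0, 0, -0.025], [0, 0, -0.025], [0, 0, -0.025], [0, 0, -0.018], [0, 0, -0.012], [0, 0, -0.005], [0, 0, 0], [0, 0, 0]], rotation=[[0, 0, 0], [0, 0, 0], [0, 0, 0], [0, 0, 0], [0, 0, 0], [0, 0, 0], [0, 0, 0], [0, 0, 0]], gripper=[0.07, 0.07, 0.07, 0.07, 0.07, 0.07, 0.055, 0.04])

```text
t: 3.1
position: [642.3, 6.3, 95.2]
tool_rot: [-3.062, 0.703, -0.003]
contact_force: [1.0, -0.3, -1.4]
finger_gap: 44.8
grasp_force: 40.9
```

Emit:
send_rows(linear=[[0, 0, 0], [0, 0, 0], [0, 0, 0], [0, 0, 0], [0, 0, 0.003], [0, 0, 0.003], [0, 0, 0.004], [0, 0, 0.005]], rotation=[[0, 0, 0], [0, 0, 0], [0, 0, 0], [0, 0, 0], [0, 0, 0], [0, 0, 0], [0, 0, 0], [0, 0, 0]], gripper=[0.035, 0.035, 0.035, 0.035, 0.035, 0.035, 0.035, 0.035])

```text
t: 4.1
position: [641.6, 6.4, 109.0]
tool_rot: [3.062, -0.703, -0.001]
contact_force: [-0.2, 0.2, -1.6]
finger_gap: 45.0
grasp_force: 41.0
```

Emit:
send_rows(linear=[[0, 0, 0.015], [0, 0, 0.02], [0, 0, 0.015], [-0.02, 0, 0], [-0.04, 0, 0], [-0.05, 0, 0], [-0.05, 0, 0], [-0.04, 0, 0]], rotation=[[0, 0, 0], [0, 0, 0], [0, 0, 0], [0, 0, 0], [0, 0, 0], [0, 0, 0], [0, 0, 0], [0, 0, 0]], gripper=[0.035, 0.035, 0.035, 0.035, 0.035, 0.035, 0.035, 0.035])

```text
t: 5.1
position: [439.9, 6.4, 159.6]
tool_rot: [3.062, -0.703, 0.001]
contact_force: [-0.2, -1.0, -1.4]
finger_gap: 44.8
grasp_force: 41.1
```

Emit:
send_rows(linear=[[0, 0, -0.02], [0, 0, -0.02], [0, 0, -0.015], [0, 0, -0.01], [0, 0, -0.005], [0, 0, -0.003], [0, 0, 0], [0, 0, 0]], rotation=[[0, 0, 0], [0, 0, 0], [0, 0, 0], [0, 0, 0], [0, 0, 0], [0, 0, 0], [0, 0, 0], [0, 0, 0]], gripper=[0.035, 0.035, 0.035, 0.035, 0.035, 0.035, 0.035, 0.035])

```text
t: 6.1
position: [441.9, 6.3, 86.2]
tool_rot: [3.062, -0.703, 0.001]
contact_force: [-0.4, -0.6, -1.4]
finger_gap: 44.7
grasp_force: 41.1
```

Emit:
send_rows(linear=[[0, 0, -0.001], [0, 0, -0.001], [0, 0, -0.001], [0, 0, 0], [0, 0, 0], [0, 0, 0], [0, 0, 0], [0, 0, 0]], rotation=[[0, 0, 0], [0, 0, 0], [0, 0, 0], [0, 0, 0], [0, 0, 0], [0, 0, 0], [0, 0, 0], [0, 0, 0]], gripper=[0.035, 0.035, 0.035, 0.035, 0.035, 0.035, 0.035, 0.035])

```text
t: 7.1
position: [441.8, 6.3, 84.0]
tool_rot: [3.062, -0.703, 0.001]
contact_force: [-4.2, -0.1, 13.6]
finger_gap: 44.7
grasp_force: 42.4
```

Emit:
send_rows(linear=[[0, 0, 0.0005], [0, 0, 0], [0, 0, 0], [0, 0, 0.01], [0, 0, 0.02], [0, 0, 0.03], [0, 0, 0.03], [0, 0, 0.03]], rotation=[[0, 0, 0], [0, 0, 0], [0, 0, 0], [0, 0, 0], [0, 0, 0], [0, 0, 0], [0, 0, 0], [0, 0, 0]], gripper=[0.06, 0.065, 0.07, 0.07, 0.07, 0.07, 0.08, 0.08])

```text
t: 8.1
position: [441.6, 6.4, 205.0]
tool_rot: [3.062, -0.703, 0.001]
contact_force: [0.4, -0.9, -0.3]
finger_gap: 79.9
grasp_force: 0.0
```

Emit:
send_rows(linear=[[0.005, -0.034, 0], [0.005, -0.034, 0], [0.005, -0.034, 0], [0.005, -0.034, 0], [0.005, -0.034, 0], [0.005, -0.034, 0], [0.005, -0.034, 0], [0.004, -0.036, 0]], rotation=[[0, 0, -0.011], [0, 0, -0.011], [0, 0, -0.011], [0, 0, -0.011], [0, 0, -0.011], [0, 0, -0.011], [0, 0, -0.011], [0, 0, -0.011]], gripper=[0.08, 0.08, 0.08, 0.08, 0.08, 0.08, 0.08, 0.08])

```text
t: 9.1
position: [480.7, -268.7, 204.0]
tool_rot: [3.028, -0.837, 0.0]
contact_force: [-0.5, -0.1, 0.4]
finger_gap: 79.8
grasp_force: 0.0
```

Emit:
send_rows(linear=[[0, 0.001, -0.025], [0, 0, -0.025], [0, 0, -0.025], [0, 0, -0.018], [0, 0, -0.012], [0, 0, -0.006], [0, 0, 0], [0, 0, 0]], rotation=[[0, 0, 0], [0, 0, 0], [0, 0, 0], [0, 0, 0], [0, 0, 0], [0, 0, 0], [0, 0, 0], [0, 0, 0]], gripper=[0.076, 0.076, 0.076, 0.076, 0.076, 0.076, 0.065, 0.05])

```text
t: 10.1
position: [481.0, -267.0, 93.5]
tool_rot: [3.027, -0.836, 0.002]
contact_force: [-1.4, -0.2, 0.3]
finger_gap: 53.5
grasp_force: 42.0
```

Emit:
send_rows(linear=[[0, 0, 0], [0, 0, 0], [0, 0, 0], [0, 0, 0.003], [0, 0, 0.007], [0, 0, 0.015], [0, 0, 0.02], [0, 0, 0.02]], rotation=[[0, 0, 0], [0, 0, 0], [0, 0, 0], [0, 0, 0], [0, 0, 0], [0, 0, 0], [0, 0, 0], [0, 0, 0]], gripper=[0.045, 0.045, 0.045, 0.045, 0.045, 0.045, 0.045, 0.045], grip_force=50)

```text
t: 11.1
position: [480.8, -266.6, 158.9]
tool_rot: [3.028, -0.837, 0.001]
contact_force: [0.0, -0.1, -2.2]
finger_gap: 52.9
grasp_force: 52.9
```

Emit:
send_rows(linear=[[0.015, 0.025, 0.005], [0.022, 0.036, 0], [0.023, 0.039, 0], [0.023, 0.039, 0], [0.023, 0.039, 0], [0.023, 0.039, 0], [0.021, 0.035, 0], [0.014, 0.021, 0]], rotation=[[0, 0, 0], [0, 0, 0], [0, 0, 0], [0, 0, 0], [0, 0, 0], [0, 0, 0], [0, 0, 0], [0, 0, 0]], gripper=[0.045, 0.045, 0.045, 0.045, 0.045, 0.045, 0.045, 0.045])

```text
t: 12.1
position: [645.4, 8.5, 163.3]
tool_rot: [-3.028, 0.834, -0.001]
contact_force: [0.3, -0.6, -2.7]
finger_gap: 52.8
grasp_force: 53.0
```

```bash
python3 - <<'E'
from h import *
im=cam('scene');f=cv2.cvtColor(im['frame'],cv2.COLOR_RGB2BGR)
cv2.imwrite('pics/s2.png',cv2.resize(f[150:300,180:380],(800,600),interpolation=cv2.INTER_CUBIC))
im2=cam('top');f=cv2.cvtColor(im2['frame'],cv2.COLOR_RGB2BGR)
cv2.imwrite('pics/t2.png',cv2.resize(f[150:330,110:350],(800,600),interpolation=cv2.INTER_CUBIC))
P=bot.state()['position'];print(P)
for X in [(644.6,6.3,63),(644.6,6.3,17),(*P[:2],P[2]-77+28),(*P[:2],P[2]-77)]: print((w2p(im,X)-[180,150])*4)
E
```

```text
[645.74421828   8.9971469  163.18306065]
[392.34373318 334.70044858]
[391.3993246  410.37344795]
[397.4509095  247.46426825]
[396.75012213 297.45700414]
```

View pics/s2.png

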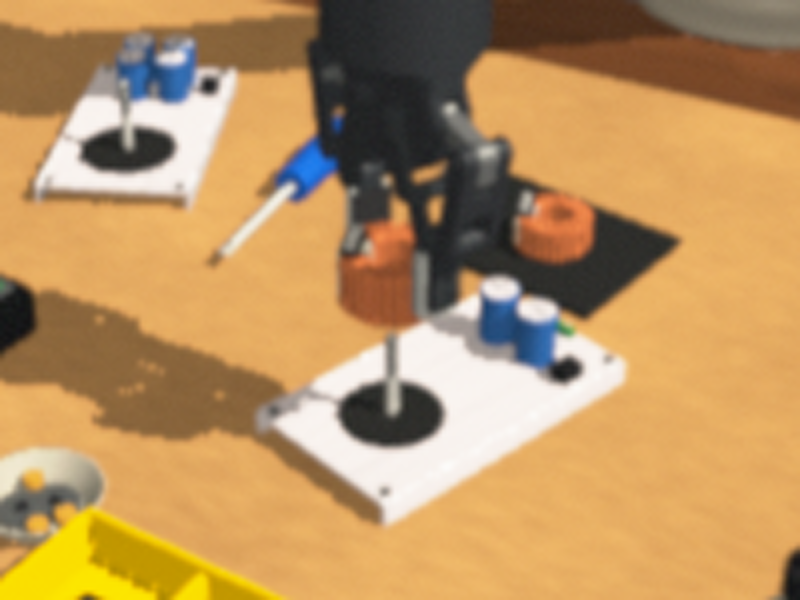

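The bolt tip at (392,335) matches the prediction. The middle ring's left edge is at 338, so its centre is about 391. I'm lowering with a small correction.

Emit:
send_rows(linear=[[-0.0028, -0.002, -0.005], [0, 0, -0.012], [0, 0, -0.015], [0, 0, -0.015], [0, 0, -0.01], [0, 0, -0.006], [0, 0, -0.003], [0, 0, 0]], rotation=[[0, 0, 0], [0, 0, 0], [0, 0, 0], [0, 0, 0], [0, 0, 0], [0, 0, 0], [0, 0, 0], [0, 0, 0]], gripper=[0.045, 0.045, 0.045, 0.045, 0.045, 0.045, 0.045, 0.045])

```text
t: 13.2
position: [642.0, 4.4, 96.5]
tool_rot: [3.028, -0.837, 0.0]
contact_force: [0.0, 1.0, -1.9]
finger_gap: 52.7
grasp_force: 53.1
```

Emit:
send_rows(linear=[[0, 0, -0.001], [0, 0, -0.001], [0, 0, -0.0005], [0, 0, 0], [0, 0, 0], [0, 0, 0], [0, 0, 0], [0, 0, 0]], rotation=[[0, 0, 0], [0, 0, 0], [0, 0, 0], [0, 0, 0], [0, 0, 0], [0, 0, 0], [0, 0, 0], [0, 0, 0]], gripper=[0.045, 0.045, 0.045, 0.045, 0.045, 0.045, 0.045, 0.045])

```text
t: 14.2
position: [641.9, 4.3, 93.9]
tool_rot: [3.028, -0.837, 0.0]
contact_force: [0.9, -0.8, -2.3]
finger_gap: 53.2
grasp_force: 53.1
```

Emit:
send_rows(linear=[[0.001, 0.002, 0], [0, 0, -0.0005], [0, 0, -0.0005], [0, 0, -0.0005], [0, 0, 0], [0, 0, 0], [0, 0, 0], [0, 0, 0]], rotation=[[0, 0, 0], [0, 0, 0], [0, 0, 0], [0, 0, 0], [0, 0, 0], [0, 0, 0], [0, 0, 0], [0, 0, 0]], gripper=[0.045, 0.045, 0.045, 0.045, 0.045, 0.045, 0.045, 0.045])

```text
t: 15.2
position: [643.1, 6.6, 93.6]
tool_rot: [-3.028, 0.836, -0.001]
contact_force: [-4.0, 2.3, 6.0]
finger_gap: 52.9
grasp_force: 54.0
```

Emit:
send_rows(linear=[[0, 0, 0], [0, 0, 0], [0, 0, 0], [0, 0, 0.01], [0, 0, 0.02], [0, 0, 0.03], [0, 0, 0.03], [0, 0, 0.03]], rotation=[[0, 0, 0], [0, 0, 0], [0, 0, 0], [0, 0, 0], [0, 0, 0], [0, 0, 0], [0, 0, 0], [0, 0, 0]], gripper=[0.065, 0.073, 0.073, 0.073, 0.073, 0.08, 0.085, 0.085])

```text
t: 16.2
position: [642.9, 6.3, 214.2]
tool_rot: [-3.028, 0.837, -0.001]
contact_force: [0.2, -0.8, -0.1]
finger_gap: 85.0
grasp_force: 0.0
```

Emit:
send_rows(linear=[[-0.0187, 0.039, 0], [-0.0187, 0.039, 0], [-0.0187, 0.039, 0], [-0.0187, 0.039, 0], [-0.0187, 0.039, 0], [-0.0187, 0.039, 0], [-0.0187, 0.039, 0], [-0.0187, 0.039, 0]], rotation=[[0, 0, 0.092], [0, 0, 0.092], [0, 0, 0.092], [0, 0, 0.092], [0, 0, 0.092], [0, 0, 0.092], [0, 0, 0.092], [0, 0, 0.092]], gripper=[0.085, 0.085, 0.085, 0.085, 0.085, 0.085, 0.085, 0.085])

```text
t: 17.2
position: [492.8, 319.6, 213.3]
tool_rot: [-3.126, -0.313, -0.002]
contact_force: [0.4, 0.6, -0.1]
finger_gap: 85.0
grasp_force: 0.0
```

```bash
python3 - <<'E'
from h import *
im=cam('top');f=cv2.cvtColor(im['frame'],cv2.COLOR_RGB2BGR)
cv2.imwrite('pics/t3.png',np.hstack([cv2.resize(f[y:y+75,x:x+50],None,fx=8,fy=8,interpolation=cv2.INTER_CUBIC) for x,y in((258,160),(260,255))]))
im=cam('scene');f=cv2.cvtColor(im['frame'],cv2.COLOR_RGB2BGR)
cv2.imwrite('pics/s3.png',cv2.resize(f[180:330,250:450],(800,600),interpolation=cv2.INTER_CUBIC))
print(bot.state()['position'],(w2p(im,[644.6,6.3,63])-[250,180])*4,(w2p(im,[644.6,6.3,45])-[250,180])*4)
E
```

```text
[491.3601279  321.69567015 213.22639207] [112.34373318 214.70044858] [111.96719357 244.86017242]
```

View pics/t3.png

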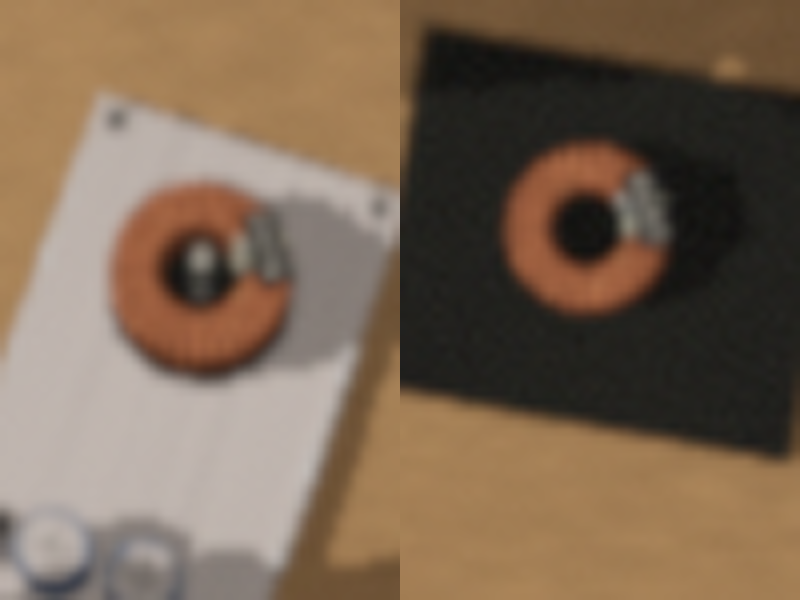

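View pics/s3.png

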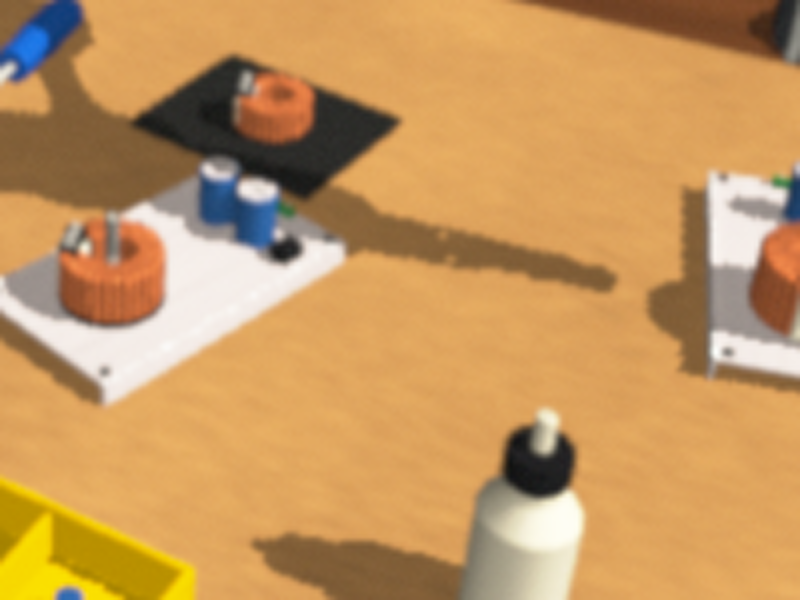

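Middle is flat over its bolt: ring centre about (203,278), bolt tip at (203,250). Small stands on the foam, centre about (585,227). Computing both.

```bash
python3 - <<'E'
from h import *
im=load('top')
g=lambda x,y,o,z:p2w(im,(x+.5)/8-.5+o[0],(y+.5)/8-.5+o[1],z).round(1)
print('mid',g(203,278,(258,160),45),'hole',g(199,270,(258,160),45),'seat 644.6 6.3; small',g(185,226,(260,255),28),g(187,228,(260,255),28))
print((w2p(im,[644.6,6.3,63])-[258,160]+.5)*8)
s=bot.state();print(s['position'],s['tool_rot'])
E
```

```text
mid [642.6   6.   45. ] hole [644.9   7.1  45. ] seat 644.6 6.3; small [443.1   8.4  28. ] [442.6   7.8  28. ]
[202.80343665 256.92469237]
[491.3601279  321.69567015 213.22639207] [-3.12416390e+00 -3.17772518e-01 -6.52958279e-04]
```

Emit:
send_rows(linear=[[0.003, -0.005, -0.025], [0, 0, -0.028], [0, 0, -0.026], [0, 0, -0.02], [0, 0, -0.014], [0, 0, -0.006], [0, 0, 0], [0, 0, 0]], rotation=[[0, 0, 0], [0, 0, 0], [0, 0, 0], [0, 0, 0], [0, 0, 0], [0, 0, 0], [0, 0, 0], [0, 0, 0]], gripper=[0.084, 0.084, 0.084, 0.084, 0.084, 0.084, 0.073, 0.06])

```text
t: 18.3
position: [496.8, 313.7, 94.6]
tool_rot: [-3.126, -0.308, -0.003]
contact_force: [-0.9, -0.1, 0.4]
finger_gap: 60.9
grasp_force: 37.9
```

Emit:
send_rows(linear=[[0, 0, 0], [0, 0, 0], [0, 0, 0], [0, 0, 0.003], [0, 0, 0.007], [0, 0, 0.015], [0, 0, 0.02], [0, 0, 0.02]], rotation=[[0, 0, 0], [0, 0, 0], [0, 0, 0], [0, 0, 0], [0, 0, 0], [0, 0, 0], [0, 0, 0], [0, 0, 0]], gripper=[0.053, 0.053, 0.053, 0.053, 0.053, 0.053, 0.053, 0.053], grip_force=60)

```text
t: 19.3
position: [496.4, 313.3, 159.8]
tool_rot: [3.126, 0.309, 0.001]
contact_force: [-0.0, 0.1, -3.3]
finger_gap: 59.8
grasp_force: 65.5
```

Emit:
send_rows(linear=[[-0.001, -0.02, 0.005], [-0.001, -0.035, 0], [-0.001, -0.042, 0], [-0.001, -0.045, 0], [-0.001, -0.045, 0], [-0.001, -0.045, 0], [-0.001, -0.045, 0], [-0.001, -0.045, 0]], rotation=[[0, 0, 0], [0, 0, 0], [0, 0, 0], [0, 0, 0], [0, 0, 0], [0, 0, 0], [0, 0, 0], [0, 0, 0]], gripper=[0.053, 0.053, 0.053, 0.053, 0.053, 0.053, 0.053, 0.053])

```text
t: 20.3
position: [487.3, -10.9, 163.5]
tool_rot: [3.126, 0.308, -0.001]
contact_force: [0.6, -0.1, -4.2]
finger_gap: 60.0
grasp_force: 65.5
```

Emit:
send_rows(linear=[[-0.001, -0.045, 0], [-0.001, -0.045, 0], [-0.001, -0.045, 0], [-0.001, -0.045, 0], [-0.001, -0.038, 0], [0, -0.03, 0], [0, -0.0125, 0], [0, 0, 0]], rotation=[[0, 0, 0], [0, 0, 0], [0, 0, 0], [0, 0, 0], [0, 0, 0], [0, 0, 0], [0, 0, 0], [0, 0, 0]], gripper=[0.053, 0.053, 0.053, 0.053, 0.053, 0.053, 0.053, 0.053])

```text
t: 21.3
position: [482.6, -269.5, 163.2]
tool_rot: [-3.126, -0.306, 0.001]
contact_force: [-0.3, 0.3, -3.1]
finger_gap: 60.2
grasp_force: 65.7
```

```bash
python3 - <<'E'
from h import *
im=cam('scene');f=cv2.cvtColor(im['frame'],cv2.COLOR_RGB2BGR)
cv2.imwrite('pics/s4.png',cv2.resize(f[100:220,150:310],(800,600),interpolation=cv2.INTER_CUBIC))
P=bot.state()['position'];print(P)
for X in [(482.6,-269.5,63),(482.6,-269.5,17),(*P[:2],P[2]-77+34),(*P[:2],P[2]-77),(P[0]+28,P[1]-13,P[2]-77),(P[0]-13,P[1]+28,P[2]-77)]: print((w2p(im,X)-[150,100])*5)
E
```

```text
[ 482.75311075 -268.64280921  163.22849033]
[301.68548353 351.38642261]
[308.49137992 432.65012939]
[294.08654519 245.33619259]
[299.38634289 309.37853567]
[243.29450539 325.5031005 ]
[361.70793336 311.25153617]
```

View pics/s4.png

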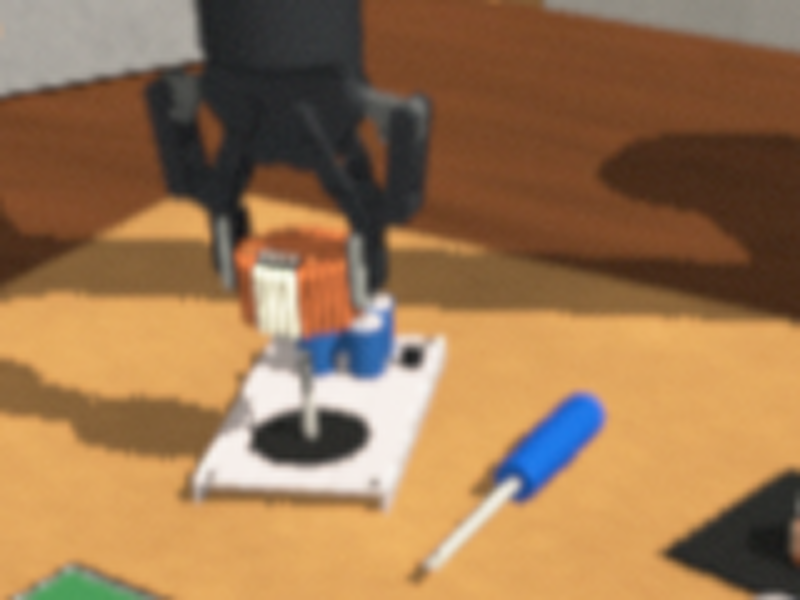

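Emit:
send_rows(linear=[[0.0005, 0.001, -0.005], [0, 0, -0.012], [0, 0, -0.015], [0, 0, -0.015], [0, 0, -0.01], [0, 0, -0.006], [0, 0, -0.003], [0, 0, 0]], rotation=[[0, 0, 0], [0, 0, 0], [0, 0, 0], [0, 0, 0], [0, 0, 0], [0, 0, 0], [0, 0, 0], [0, 0, 0]], gripper=[0.053, 0.053, 0.053, 0.053, 0.053, 0.053, 0.053, 0.053])

```text
t: 22.35
position: [483.9, -268.2, 97.5]
tool_rot: [3.126, 0.309, 0.0]
contact_force: [0.7, -0.8, -2.6]
finger_gap: 60.2
grasp_force: 65.7
```

Emit:
send_rows(linear=[[0, 0, -0.001], [0, 0, -0.001], [0, 0, -0.0005], [0, 0, 0], [0, 0, 0], [0, 0, 0], [0, 0, 0], [0, 0, 0]], rotation=[[0, 0, 0], [0, 0, 0], [0, 0, 0], [0, 0, 0], [0, 0, 0], [0, 0, 0], [0, 0, 0], [0, 0, 0]], gripper=[0.053, 0.053, 0.053, 0.053, 0.053, 0.053, 0.053, 0.053])

```text
t: 23.35
position: [483.8, -268.1, 94.9]
tool_rot: [3.126, 0.309, -0.0]
contact_force: [0.2, 0.9, -3.3]
finger_gap: 60.1
grasp_force: 65.7
```

Large ring is not touching the pad yet, so I'll lower it a little more.

Emit:
send_rows(linear=[[0, 0, -0.0005], [0, 0, -0.0005], [0, 0, -0.0005], [0, 0, -0.0003], [0, 0, 0], [0, 0, 0], [0, 0, 0], [0, 0, 0]], rotation=[[0, 0, 0], [0, 0, 0], [0, 0, 0], [0, 0, 0], [0, 0, 0], [0, 0, 0], [0, 0, 0], [0, 0, 0]], gripper=[0.053, 0.053, 0.053, 0.053, 0.053, 0.053, 0.053, 0.053])

```text
t: 24.35
position: [483.8, -268.2, 94.8]
tool_rot: [3.126, 0.309, 0.001]
contact_force: [-5.9, 3.1, 12.6]
finger_gap: 59.8
grasp_force: 67.6
```

Emit:
send_rows(linear=[[0, 0, 0], [0, 0, 0], [0, 0, 0], [0, 0, 0.01], [0, 0, 0.02], [0, 0, 0.03], [0, 0, 0.03], [0, 0, 0.02]], rotation=[[0, 0, 0], [0, 0, 0], [0, 0, 0], [0, 0, 0], [0, 0, 0], [0, 0, 0], [0, 0, 0], [0, 0, 0]], gripper=[0.072, 0.08, 0.083, 0.083, 0.083, 0.083, 0.083, 0.083])

```text
t: 25.35
position: [484.1, -268.4, 205.3]
tool_rot: [3.125, 0.308, 0.003]
contact_force: [-0.3, -0.1, -0.1]
finger_gap: 83.1
grasp_force: 0.0
```

Emit:
send_rows(linear=[[-0.006, 0.04, 0], [-0.006, 0.04, 0], [-0.006, 0.04, 0], [-0.006, 0.04, 0], [-0.006, 0.04, 0], [-0.006, 0.04, 0], [-0.005, 0.036, 0], [0, 0, 0]], rotation=[[0, 0, -0.081], [0, 0, -0.081], [0, 0, -0.081], [0, 0, -0.081], [0, 0, -0.081], [0, 0, -0.081], [0, 0, -0.081], [0, 0, -0.081]], gripper=[0.08, 0.08, 0.08, 0.08, 0.08, 0.08, 0.08, 0.08])

```text
t: 26.35
position: [442.3, 9.9, 203.8]
tool_rot: [-3.062, 0.702, -0.001]
contact_force: [0.5, -0.0, 0.4]
finger_gap: 80.1
grasp_force: 0.0
```

Emit:
send_rows(linear=[[0.0005, -0.0018, -0.025], [0, 0, -0.028], [0, 0, -0.026], [0, 0, -0.02], [0, 0, -0.014], [0, 0, -0.0065], [0, 0, 0], [0, 0, 0]], rotation=[[0, 0, 0], [0, 0, 0], [0, 0, 0], [0, 0, 0], [0, 0, 0], [0, 0, 0], [0, 0, 0], [0, 0, 0]], gripper=[0.07, 0.07, 0.07, 0.07, 0.07, 0.07, 0.055, 0.04], grip_force=40)

```text
t: 27.35
position: [443.6, 6.0, 84.5]
tool_rot: [3.062, -0.703, 0.002]
contact_force: [-0.3, -0.6, 2.4]
finger_gap: 44.8
grasp_force: 40.5
```

Emit:
send_rows(linear=[[0, 0, 0], [0, 0, 0], [0, 0, 0], [0, 0, 0.004], [0, 0, 0.01], [0, 0, 0.02], [0, 0, 0.025], [0, 0, 0.021]], rotation=[[0, 0, 0], [0, 0, 0], [0, 0, 0], [0, 0, 0], [0, 0, 0], [0, 0, 0], [0, 0, 0], [0, 0, 0]], gripper=[0.035, 0.035, 0.035, 0.035, 0.035, 0.035, 0.035, 0.035])

```text
t: 28.35
position: [443.4, 6.0, 165.0]
tool_rot: [3.062, -0.703, 0.001]
contact_force: [-0.2, 0.4, -2.1]
finger_gap: 44.9
grasp_force: 41.2
```

Emit:
send_rows(linear=[[0.005, 0.03, 0], [0.0075, 0.045, 0], [0.0085, 0.05, 0], [0.0085, 0.051, 0], [0.0085, 0.051, 0], [0.0075, 0.046, 0], [0.0062, 0.037, 0], [0.0005, 0.0047, 0]], rotation=[[0, 0, 0], [0, 0, 0], [0, 0, 0], [0, 0, 0], [0, 0, 0], [0, 0, 0], [0, 0, 0], [0, 0, 0]], gripper=[0.035, 0.035, 0.035, 0.035, 0.035, 0.035, 0.035, 0.035])

```text
t: 29.35
position: [495.3, 322.9, 163.9]
tool_rot: [-3.062, 0.698, -0.001]
contact_force: [-0.2, -0.6, -0.8]
finger_gap: 44.6
grasp_force: 41.3
```

```bash
python3 - <<'E'
from h import *
im=cam('scene');f=cv2.cvtColor(im['frame'],cv2.COLOR_RGB2BGR)
cv2.imwrite('pics/s5.png',cv2.resize(f[150:285,370:550],(800,600),interpolation=cv2.INTER_CUBIC))
P=bot.state()['position'];print(P)
for X in [(494.4,321.3,63),(494.4,321.3,17),(494.4,321.3,98),(*P[:2],P[2]-78+11)]: print((w2p(im,X)-[370,150])*800/180)
E
```

```text
[495.16975088 322.01811564 163.7613651 ]
[395.56919229 395.89889568]
[370.6565232  479.53580376]
[415.46993234 328.74680995]
[416.29551603 332.51646865]
```

View pics/s5.png

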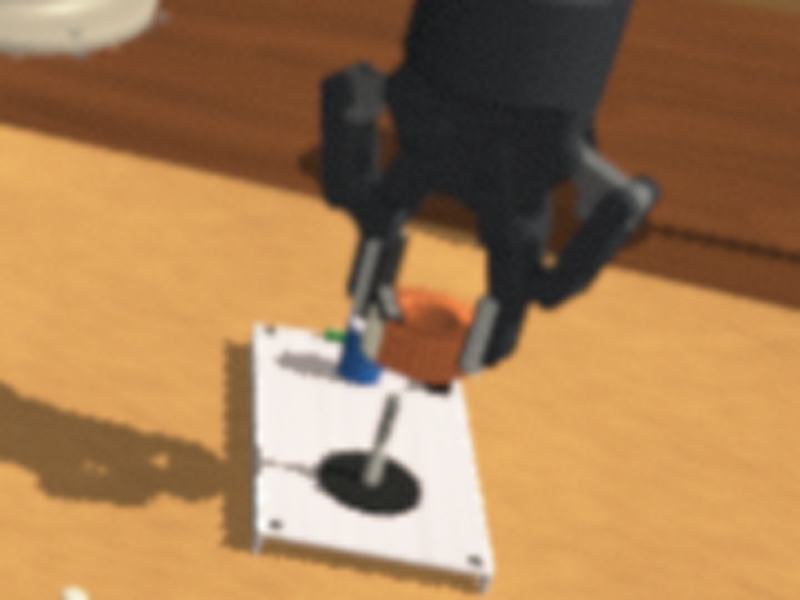

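Emit:
send_rows(linear=[[0.001, -0.001, -0.005], [0, 0, -0.012], [0, 0, -0.015], [0, 0, -0.015], [0, 0, -0.01], [0, 0, -0.006], [0, 0, -0.003], [0, 0, 0]], rotation=[[0, 0, 0], [0, 0, 0], [0, 0, 0], [0, 0, 0], [0, 0, 0], [0, 0, 0], [0, 0, 0], [0, 0, 0]], gripper=[0.035, 0.035, 0.035, 0.035, 0.035, 0.035, 0.035, 0.035])

```text
t: 30.4
position: [496.6, 319.8, 97.7]
tool_rot: [-3.062, 0.703, -0.0]
contact_force: [0.1, 0.2, -1.5]
finger_gap: 44.8
grasp_force: 41.3
```

Emit:
send_rows(linear=[[0, 0, -0.001], [0, 0, -0.001], [0, 0, -0.0005], [0, 0, 0], [0, 0, 0], [0, 0, 0], [0, 0, 0], [0, 0, 0]], rotation=[[0, 0, 0], [0, 0, 0], [0, 0, 0], [0, 0, 0], [0, 0, 0], [0, 0, 0], [0, 0, 0], [0, 0, 0]], gripper=[0.035, 0.035, 0.035, 0.035, 0.035, 0.035, 0.035, 0.035])

```text
t: 31.4
position: [496.6, 319.8, 95.5]
tool_rot: [-3.062, 0.703, -0.0]
contact_force: [-2.8, -0.8, 5.4]
finger_gap: 44.2
grasp_force: 41.8
```

Contact on the pad. I'll release, lift, back off and inspect.

Emit:
send_rows(linear=[[0, 0, 0], [0, 0, 0], [0, 0, 0], [0, 0, 0.01], [0, 0, 0.02], [0, 0, 0.03], [0, 0, 0.04], [0, 0, 0.04]], rotation=[[0, 0, 0], [0, 0, 0], [0, 0, 0], [0, 0, 0], [0, 0, 0], [0, 0, 0], [0, 0, 0], [0, 0, 0]], gripper=[0.06, 0.065, 0.07, 0.07, 0.07, 0.07, 0.07, 0.07])

```text
t: 32.4
position: [496.4, 319.7, 237.0]
tool_rot: [-3.062, 0.703, -0.001]
contact_force: [1.3, -0.5, -0.6]
finger_gap: 70.1
grasp_force: 0.0
```

Emit:
send_rows(linear=[[-0.01, -0.04, 0.01], [-0.01, -0.04, 0.01], [-0.01, -0.04, 0.01], [-0.01, -0.04, 0.01], [-0.01, -0.03, 0], [0, 0, 0], [0, 0, 0], [0, 0, 0]], rotation=[[0, 0, 0], [0, 0, 0], [0, 0, 0], [0, 0, 0], [0, 0, 0], [0, 0, 0], [0, 0, 0], [0, 0, 0]], gripper=[0.07, 0.07, 0.07, 0.07, 0.07, 0.07, 0.07, 0.07])

```text
t: 33.4
position: [446.7, 130.5, 275.2]
tool_rot: [-3.062, 0.701, -0.0]
contact_force: [-0.8, 0.5, -0.4]
finger_gap: 69.7
grasp_force: 0.0
```

```bash
python3 - <<'E'
from h import *
im=cam('top');f=cv2.cvtColor(im['frame'],cv2.COLOR_RGB2BGR)
T=[cv2.resize(f[y:y+50,x:x+44],None,fx=6,fy=6,interpolation=cv2.INTER_CUBIC) for x,y in((122,236),(260,170),(382,240))]
g=cam('scene');h=cv2.cvtColor(g['frame'],cv2.COLOR_RGB2BGR)
B=[cv2.resize(h[y:y+50,x:x+44],None,fx=6,fy=6,interpolation=cv2.INTER_CUBIC) for x,y in((432,230),(256,220),(190,155))]
cv2.imwrite('pics/f.png',np.vstack([np.hstack(T),np.hstack(B)]))
for s,z,k,o in(((494.4,321.3),39,0,(122,236)),((644.6,6.3),45,1,(260,170)),((482.6,-269.5),51,2,(382,240))):
    print(((w2p(im,[*s,z])-o+.5)*6+[264*k,0]).round(0))
E
```

```text
[130. 149.]
[404. 144.]
[684. 141.]
```

View pics/f.png

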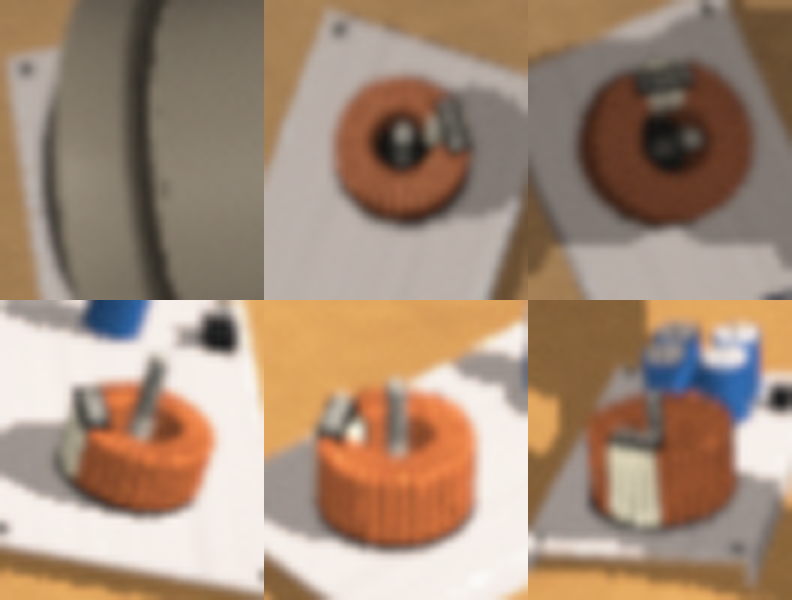

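Middle and small look right. Large is flat over its bolt but about 4 mm off towards +y: its centre is at about 668 and the seat at 684. There is time, so I'll regrip and recentre it.

Emit:
send_rows(linear=[[0.0037, -0.025, 0], [0.0037, -0.04, 0], [0.0037, -0.042, 0], [0.0037, -0.042, 0], [0.0037, -0.042, 0], [0.0037, -0.042, 0], [0.0037, -0.042, 0], [0.0037, -0.042, 0]], rotation=[[0, 0, 0.065], [0, 0, 0.065], [0, 0, 0.065], [0, 0, 0.065], [0, 0, 0.065], [0, 0, 0.065], [0, 0, 0.065], [0, 0, 0.065]], gripper=[0.085, 0.085, 0.085, 0.085, 0.085, 0.085, 0.085, 0.085])

```text
t: 34.5
position: [476.5, -188.3, 275.0]
tool_rot: [-3.139, -0.113, 0.0]
contact_force: [0.5, -0.7, 0.5]
finger_gap: 85.1
grasp_force: 0.0
```

Emit:
send_rows(linear=[[0.0037, -0.042, -0.01], [0.0037, -0.03, -0.02], [0, -0.01, -0.02], [0, 0, -0.02], [0, 0, 0], [0, 0, 0], [0, 0, 0], [0, 0, 0]], rotation=[[0, 0, 0.065], [0, 0, 0.062], [0, 0, 0], [0, 0, 0], [0, 0, 0], [0, 0, 0], [0, 0, 0], [0, 0, 0]], gripper=[0.085, 0.085, 0.085, 0.085, 0.085, 0.085, 0.085, 0.085])

```text
t: 35.5
position: [483.8, -269.3, 205.9]
tool_rot: [3.125, 0.307, 0.002]
contact_force: [0.2, 0.7, -0.2]
finger_gap: 85.0
grasp_force: 0.0
```

```bash
python3 - <<'E'
from h import *
im=cam('top');f=cv2.cvtColor(im['frame'],cv2.COLOR_RGB2BGR)
a=cv2.resize(f[236:286,122:166],None,fx=8,fy=8,interpolation=cv2.INTER_CUBIC)
b=cv2.resize(f[240:290,382:426],None,fx=8,fy=8,interpolation=cv2.INTER_CUBIC)
cv2.imwrite('pics/g.png',np.hstack([a,b]))
print(((w2p(im,[494.4,321.3,39])-(122,236)+.5)*8).round(0),((w2p(im,[494.4,321.3,63])-(122,236)+.5)*8).round(0),bot.state()['position'],bot.state()['tool_rot'])
E
```

```text
[174. 199.] [150. 191.] [ 483.72767569 -269.22990435  205.73217316] [3.12571001e+00 3.07329927e-01 1.28268701e-03]
```

View pics/g.png

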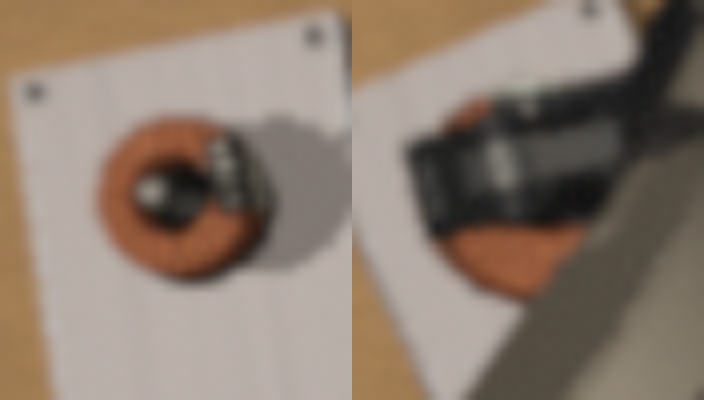

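Small is well centred, its hole at (172,195) against the seat at (174,199). Now regripping the large one.

Emit:
send_rows(linear=[[0, 0.001, -0.022], [0, 0, -0.025], [0, 0, -0.024], [0, 0, -0.02], [0, 0, -0.014], [0, 0, -0.0055], [0, 0, 0], [0, 0, 0]], rotation=[[0, 0, 0], [0, 0, 0], [0, 0, 0], [0, 0, 0], [0, 0, 0], [0, 0, 0], [0, 0, 0], [0, 0, 0]], gripper=[0.084, 0.084, 0.084, 0.084, 0.084, 0.084, 0.073, 0.06])

```text
t: 36.55
position: [483.9, -268.5, 95.6]
tool_rot: [3.126, 0.307, 0.002]
contact_force: [0.3, -0.4, -0.5]
finger_gap: 61.0
grasp_force: 37.0
```

Emit:
send_rows(linear=[[0, 0, 0], [0, 0, 0], [0, 0, 0.002], [0, 0, 0.002], [0, 0, 0], [0, -0.002, 0], [0, -0.0015, 0], [0, 0, 0]], rotation=[[0, 0, 0], [0, 0, 0], [0, 0, 0], [0, 0, 0], [0, 0, 0], [0, 0, 0], [0, 0, 0], [0, 0, 0]], gripper=[0.053, 0.053, 0.053, 0.053, 0.053, 0.053, 0.053, 0.053], grip_force=50)

```text
t: 37.55
position: [483.5, -271.9, 98.5]
tool_rot: [3.127, 0.307, -0.0]
contact_force: [-0.0, -0.5, -3.3]
finger_gap: 60.3
grasp_force: 54.7
```

Emit:
send_rows(linear=[[0, 0, -0.001], [0, 0, -0.001], [0, 0, -0.0005], [0, 0, -0.0005], [0, 0, -0.0005], [0, 0, 0], [0, 0, 0], [0, 0, 0]], rotation=[[0, 0, 0], [0, 0, 0], [0, 0, 0], [0, 0, 0], [0, 0, 0], [0, 0, 0], [0, 0, 0], [0, 0, 0]], gripper=[0.053, 0.053, 0.053, 0.053, 0.053, 0.053, 0.053, 0.053])

```text
t: 38.55
position: [483.5, -271.7, 95.7]
tool_rot: [3.126, 0.307, 0.0]
contact_force: [-3.2, 1.4, 4.8]
finger_gap: 60.3
grasp_force: 55.6
```

Emit:
send_rows(linear=[[0, 0, 0], [0, 0, 0], [0, 0, 0], [0, 0, 0.01], [0, 0, 0.02], [0, 0, 0.03], [0, 0, 0.04], [0, 0, 0.04]], rotation=[[0, 0, 0], [0, 0, 0], [0, 0, 0], [0, 0, 0], [0, 0, 0], [0, 0, 0], [0, 0, 0], [0, 0, 0]], gripper=[0.072, 0.08, 0.083, 0.083, 0.083, 0.083, 0.083, 0.083])

```text
t: 39.55
position: [483.4, -271.7, 237.0]
tool_rot: [3.126, 0.307, 0.001]
contact_force: [0.1, 0.1, -0.2]
finger_gap: 82.8
grasp_force: 0.0
```

Emit:
send_rows(linear=[[0, 0.03, 0.01], [0, 0.04, 0.01], [0, 0.045, 0.01], [0, 0.045, 0.01], [0, 0.045, 0], [0, 0.03, 0], [0, 0, 0], [0, 0, 0]], rotation=[[0, 0, 0], [0, 0, 0], [0, 0, 0], [0, 0, 0], [0, 0, 0], [0, 0, 0], [0, 0, 0], [0, 0, 0]], gripper=[0.08, 0.08, 0.08, 0.08, 0.08, 0.08, 0.08, 0.08])

```text
t: 40.55
position: [483.6, -37.3, 275.5]
tool_rot: [3.126, 0.307, 0.001]
contact_force: [-0.1, 0.3, -0.1]
finger_gap: 80.2
grasp_force: 0.0
```

```bash
python3 - <<'E'
from h import *
im=cam('top');f=cv2.cvtColor(im['frame'],cv2.COLOR_RGB2BGR)
b=cv2.resize(f[240:290,382:426],None,fx=8,fy=8,interpolation=cv2.INTER_CUBIC)
g=cam('scene');h=cv2.cvtColor(g['frame'],cv2.COLOR_RGB2BGR)
a=cv2.resize(h[155:205,190:234],None,fx=8,fy=8,interpolation=cv2.INTER_CUBIC)
cv2.imwrite('pics/k.png',np.hstack([b,a]))
print(((w2p(im,[482.6,-269.5,51])-(382,240)+.5)*8).round(0),((w2p(im,[482.6,-269.5,63])-(382,240)+.5)*8).round(0))
E
```

```text
[209. 187.] [220. 184.]
```

View pics/k.png

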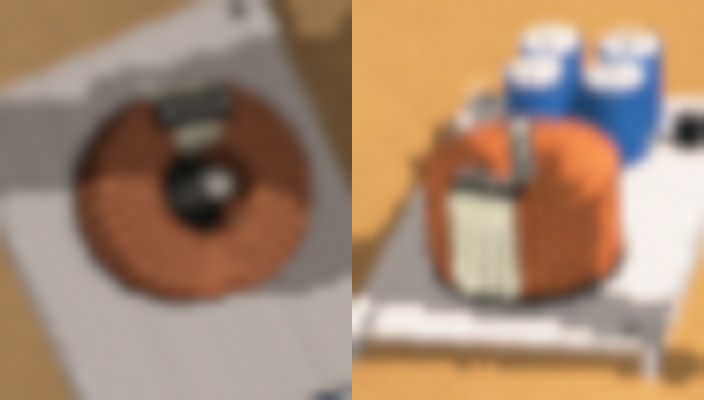

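All three rings are flat and centred over the right bolts: the large one's centre is about (202,190) against the seat at (209,187). The gripper is clear, so I'm handing in.

```bash
python3 -c "
from rig import bot
print(bot.hand_in())"
```

```text
the job is handed in; nothing more can be done
None
```

The job is handed in at about 41 s of the 106 s allowed. By the last pictures, the large, middle and small transformers lie flat over the bolts of the four-, two- and one-capacitor chassis, each within about 3 mm of its bolt. The small one was parked on the foam on the way, and I planned every move clear of the bottle, multimeter and screwdriver but did not re-measure them. The hand-in gave no verdict.

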